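Fit the roll axle into its bearing block

TASK

Take the steel axle rod out of its wooden rack and push it, tapered tip first, partway into the bore of the grey bearing block. Let go, take hold of it again by the rubber sleeve at its rear end, and push it gently on until the hidden seat deep inside is pressed fully home against its solid stop; never force it. Leave the rod there, released, and do not disturb the parcel, the tape roll or the staple box.

Things in the scene. Friction and masses are not known exactly. Their poses are not given: they have to be found in the camera images.
- rod_centre (a point): centre of the axle: a plain round steel rod, 16 mm diameter, 200 mm long, about 0.2 to 0.4 kg. Its +x axis runs along the rod to the tapered tip (last 10 mm taper to 8 mm diameter); the rear 60 mm wears a dark non-slip rubber sleeve of the same diameter, which always stays outside the bore. It starts lying level in the rack, its axis 60 mm above the table.
- rod_tip (a point): middle of the rod's tapered end face, 100 mm from its centre along +x; same axes as rod_centre
- rack: wooden rack fixed to the table, base 210 x 70 x 12 mm, 75 mm tall; origin under its middle, straight below the rod's centre at the start; +x is where the rod's tip points. A trough 40 mm wide hides the rod from 31 to 103 mm behind its centre (no room for fingers); a notched post carries it 88 mm ahead. In between it is free all round, 48 mm of air below its axis. The rod lifts straight up.
- bore_mouth (a point): centre of the bore's mouth on the front face of the bearing block; +x points into the bore along its level axis, 70 mm above the table. The bore is 18 mm wide with a 4 mm chamfer at the mouth. With 35 mm or more of the rod in the bore it stays there when let go, its rear sagging by up to 12 mm; apart from the seat it slides with up to about 6 N of drag.
- seat (a joint): travel of the seat, a steel plunger inside the bore that cannot be seen: 0 untouched, 0.006 fully home on its solid stop. Friction holds it: about 7 N moves it and it stays where pushed. Its depth is set anew each time: the rod's tip meets it 95 to 131 mm past the mouth and is home 6 mm further on, where the force rises steeply; over 25 N on the seat damages it.
- parcel: bystander: small brown parcel 66 x 128 x 48 mm, origin under its centre
- tape_roll: bystander: roll of brown packing tape lying flat, 101 mm across, 48 mm tall, origin under its centre
- staples: bystander: small box of staples 34 x 58 x 22 mm, origin under its centre
- block: grey bearing block, fixed to the table: body 60 mm wide, 170 mm long, top 95 mm above the table (25 mm above the bore's axis), on a foot flange 104 mm wide, 12 mm tall. Origin under its middle, 85 mm behind the mouth; +x as the bore. More than 80 N between the rod and any part of it damages it.
Not all that is in view belongs to the job. What is meant by the block is not blue or red, and is the larger of those in its own colour.

How it is judged (in metres and radians):
On the way, in this order (a step that is already met when the one before it is completed fails the run):
1. the rod is partway in the bore (tip 35 to 90 mm past the mouth, within 6 mm of the bore's axis) and the fingers have let go of it (x of rod_tip in the frame of bore_mouth between 0.035 and 0.09 m and y of rod_tip in the frame of bore_mouth between -0.006 and 0.006 m and z of rod_tip in the frame of bore_mouth between -0.006 and 0.006 m and angle between the x axis of rod_tip and the x axis of bore_mouth, either way round below 0.12 rad and contact force between the fingers and rod below 0.1 N), for 0.2 s.
2. the fingers hold the rod again, on its rear part (sleeve) (contact force between the fingers and rod above 3 N and x of the grasp point in the frame of rod_centre between -0.105 and -0.035 m), for 0.2 s.
At the end, for the whole second after the job is handed in: the seat is pressed in by more than 4.5 mm of its 6 mm, the rod's tip is at least 98 mm past the mouth and within 6 mm of the bore's axis, the rod lies in line with the bore within 0.06 rad, at rest and released (value of joint seat above 0.0045 m and x of rod_tip in the frame of bore_mouth above 0.098 m and y of rod_tip in the frame of bore_mouth between -0.006 and 0.006 m and z of rod_tip in the frame of bore_mouth between -0.006 and 0.006 m and angle between the x axis of rod_tip and the x axis of bore_mouth, either way round below 0.06 rad and linear speed of rod below 0.01 m/s); the robot touches nothing.
It fails at once if more than 25 N between the rod and the seat (contact force between rod and seat above 25 N).
It fails at once if the rod forced against the block with more than 80 N (contact force between rod and block above 80 N).
It fails at once if a bystander moved by more than 20 mm (distance of any of parcel, tape_roll, staples from where it was at the start of the episode above 0.02 m).
It also fails if it takes over 72 s, if anything falls off the work surface, if the arm or the gripper's body presses on something with over 40 N, if the wrist force passes 120 N, or if a joint passes its speed limit or range.

ROBOT

A 6-joint arm with a two-finger parallel gripper is mounted at the origin on a cart in front of the work surface, level with it; the furniture and walls round the work are solid. World frame = base frame: x ahead of the robot, y to its left, z up, the work surface at z = 0. Lengths are in mm, angles in rad, forces in N, time in s.
With the tool pointing down it reaches from about 325 to 750 mm from the base axis. Payload 7.6 kg.
Tool frame: the origin (TCP) lies midway between the tips of the shut fingers; the grasp point (between the pads) lies 19 mm behind it; z points along the fingers, y is the line along which they close (so a half turn about z gives the same grasp; the last joint's range is limited). The gripper opens to 85 mm and grips with 20 to 120 N. Pads are 22 mm wide; open, the fingers measure 114 mm over their backs; the gripper's body (76 mm by 85 mm) begins 54 mm behind the grasp point. The pads swing forward as they close: fully open they stand 13 mm farther back than shut.
Start: joints at [1.079, 0.052, 1.401, -0, 1.689, -0.07], TCP at [214.923, 479.013, 231.323] pointing down, gripper open.
Joint ranges: [-2.9, 2.9], [-0.91, 2.17], [0.12, 2.37], [-1.06, 4.2], [0.26, 2.73], [-2.93, 2.93]. Speed limits (rad/s): [2.57, 2.57, 3.01, 3.14, 3.14, 3.14].

INTERFACE

Orientations are given as a unit quaternion [x, y, z, w].
In Python, from station import sensors, imaging, bot gives the robot as it stands.
- The arm moves only by the shell command python3 -m creep 'ROWS' [OPENING]. ROWS is JSON, a list of rows, each a list of 4 numbers: the shift along the tool's x, y, z in cm, then the turn about the tool's z in rad. In form: [[tx, ty, tz, yaw], ...]. A call has 1 to 8 rows; each row shifts and turns the commanded pose from where the row before left it, along the tool's axes as they then stand; what a row does not reach is not made up. A row lasts 1/8 s, in which the tool goes at most 62.5 mm and 10.7 degrees, less where a joint would pass 70% of its speed; a pose out of reach is approached as far as the arm can. A call is refused whole if a number of a shift passes 6.25 or a number of a turn 0.188, either way. A call with a gripper value outside its range is refused whole. OPENING is the closure, from 0 (fully open) to 1 (shut), set as the call begins (- or left out, the last holds). The fingers move at their own pace and stop on an object; the grip force is fixed at half the most. Time passes only in rows, so rows that do not move let the fingers close. It gives the time, the measured TCP pose, the force, the opening and the grip force at its end, in the units of the state.
- sensors.get_state(): the state, without advancing time (a new reading comes with each control period).
- imaging.read_camera(name): name is "scene" or "top" or "wrist"; returns a dict with "color" (420x560x3 uint8, blue, green, red), "fovy" (degrees; the focal length in pixels is half the picture's height over the tangent of half this angle, whatever the lens; pixels are square), "cx", "cy" (the principal point, pixels), "R" (3x3) and "t" (3): a world point X has camera coordinates R X + t; the wrist camera has in their place "T_tool_cam" (4x4, takes a point from camera to tool coordinates, whose origin is the TCP and whose axes are the flange's). Camera axes: x right, y down, z forward; pixel columns grow to the right and rows downward; lengths in mm; the calibration is good to about 2 mm. A picture is of the moment at which its call begins: read the wrist's pose just before it. There is no depth.
- bot.sign_off(): hands the job in; it is judged then, once.
Trained networks look in a picture, given as the dict that the camera call returned (one of the last four; its "shot" number tells which), for a name from the list of things; names that differ only in an ending like _2 or _b are one class to them, and where a whole thing is asked for, a point or a joint stands for the part that bears it (a point fixed in the world has none). Each returns a list of dicts, best first, with "p" (0 to 1); they miss things now and then, are a little off and sometimes report something else, mostly with a low value. They report only what shows in the picture. A call takes as long as a camera call. They do not tell look-alikes from the thing itself.
- imaging.look_for(picture, label): "centre" ([column, row] in pixels, amid what is visible of it).
The state is a dict: "t": time; "joints": joint angles; "joint_vel": joint speeds; "tau": joint torques, N m; "position": TCP position; "tcp_rot": TCP orientation; "force": force on the tool from outside, world axes, zero at the start; "moment": the same for the moment, N m; "gripper_width": opening from 0.0 (shut) to 1.0 (fully open); "gripper_force": force on a finger pad.
Only numpy, scipy, OpenCV 4.12 (cv2) and the standard library are available. Lean on these libraries where they do the work, as an engineer would, in place of code of your own. Each camera call takes 0.05 s, during which the arm holds its last target. There are 200 camera calls.

## Working session

There is one attempt and no reset: what is moved stays moved. The work goes in short steps, Python scripts to look and compute and a shell command to move; the robot and the scene stay as the last step left them, time stands still between calls to the robot, and variables do not carry over. Pictures are saved under pics/ and viewed, at most 10 in all, crops included, and the job is handed in when it is done.

```bash
mkdir -p pics; cat > h.py <<'E'
import numpy as np, cv2
from station import sensors, imaging, bot
from scipy.spatial.transform import Rotation as Ro
def cam(n):
    s=sensors.get_state(); p=imaging.read_camera(n)
    f=p["color"].shape[0]/2/np.tan(np.radians(p["fovy"])/2)
    if "R" in p: R=np.array(p["R"]);t=np.array(p["t"])
    else:
        T=np.eye(4);T[:3,:3]=Ro.from_quat(s["tcp_rot"]).as_matrix();T[:3,3]=s["position"]
        W=np.linalg.inv(T@np.array(p["T_tool_cam"]));R=W[:3,:3];t=W[:3,3]
    return p,f,R,t
def atz(c,uv,z):
    p,f,R,t=c; d=R.T@np.array([(uv[0]-p["cx"])/f,(uv[1]-p["cy"])/f,1]); o=-R.T@t
    return o+d*(z-o[2])/d[2]
def px(c,X):
    p,f,R,t=c; q=R@np.array(X,float)+t
    return np.round(q[:2]/q[2]*f+[p["cx"],p["cy"]],1)
E
python3 - <<'E'
from h import *
s=sensors.get_state();print(s)
for n in("scene","top"):
    c=cam(n);cv2.imwrite(f"pics/{n}0.png",c[0]["color"]);print(n,c[1],-c[2].T@c[3])
    for l,z in(("rod_centre",60),("rack",40),("block",95),("parcel",48),("tape_roll",48),("staples",22)):
        for d in imaging.look_for(c[0],l)[:4]:print(l,np.round(d["centre"]),round(d["p"],2),atz(c,d["centre"],z).round())
E
```

```text
{'t': 0.0, 'joints': array([ 1.07869016e+00,  5.28502788e-02,  1.40177855e+00, -1.52650989e-05,
        1.68858960e+00, -7.02959486e-02]), 'joint_vel': array([-0.00016833,  0.00075239,  0.00200352, -0.00106807,  0.00099989,
        0.00056655]), 'tau': array([-1.16909268e-03, -3.81659460e+01, -3.60192275e+01, -1.67557464e-04,
        6.13591939e-03, -1.92977444e-05]), 'position': array([214.77348326, 478.71364067, 230.43818133]), 'tcp_rot': array([ 2.09345841e-01,  9.77841326e-01, -7.83066509e-04, -2.18302497e-04]), 'force': array([-0.1277342 , -0.03925342,  0.12592418]), 'moment': array([-0.01302587,  0.0088181 , -0.00829982]), 'gripper_force': 0.0, 'gripper_width': 1.0010165711296042}
scene 411.55763928747143 [-182.03651261 -362.86269737 1242.36960737]
rod_centre [362. 275.] 0.78 [ 494. -283.   60.]
rod_centre [356. 211.] 0.41 [ 714. -159.   60.]
rack [361. 287.] 0.94 [ 467. -296.   40.]
rack [361. 277.] 0.45 [ 500. -282.   40.]
block [305. 198.] 0.87 [642.  12.  95.]
block [190. 154.] 0.87 [587. 490.  95.]
block [166. 205.] 0.67 [353. 403.  95.]
block [316. 254.] 0.57 [ 462. -132.   95.]
parcel [229. 203.] 0.71 [503. 249.  48.]
tape_roll [252. 161.] 0.65 [723. 298.  48.]
staples [358. 213.] 0.51 [ 740. -161.   22.]
top 418.79822791060724 [ 314.5047157    94.8961089  1198.81833717]
rod_centre [408. 228.] 0.96 [ 496. -280.   60.]
rack [398. 235.] 0.74 [ 478. -257.   40.]
block [144. 275.] 0.9 [389. 432.  95.]
block [346. 226.] 0.88 [ 501. -103.   95.]
block [114. 196.] 0.87 [605. 521.  95.]
block [290. 168.] 0.65 [669.  40.  95.]
parcel [215. 230.] 0.7 [509. 255.  48.]
tape_roll [193. 151.] 0.59 [744. 316.  48.]
staples [350. 151.] 0.65 [ 737. -144.   22.]
```

View pics/top0.png

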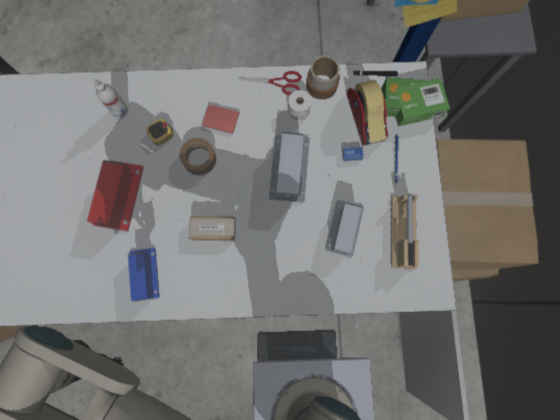

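View pics/scene0.png

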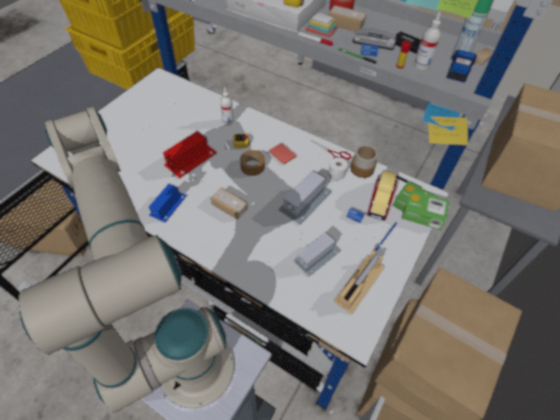

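Grey candidates in the top image are the block at (290,168) and a smaller one at (346,228). Red (115,196) and blue (144,275) are excluded. The larger grey one fits, so I'll confirm it in an enlarged crop.

```bash
python3 - <<'E'
from h import *
a=cv2.imread("pics/top0.png")[125:275,245:445];cv2.imwrite("pics/c1.png",cv2.resize(a,None,fx=4,fy=4,interpolation=3))
b=cv2.imread("pics/scene0.png")[155:315,265:415];cv2.imwrite("pics/c2.png",cv2.resize(b,None,fx=3.7,fy=3.7,interpolation=3))
E
```

```text
(no output)
```

View pics/c1.png

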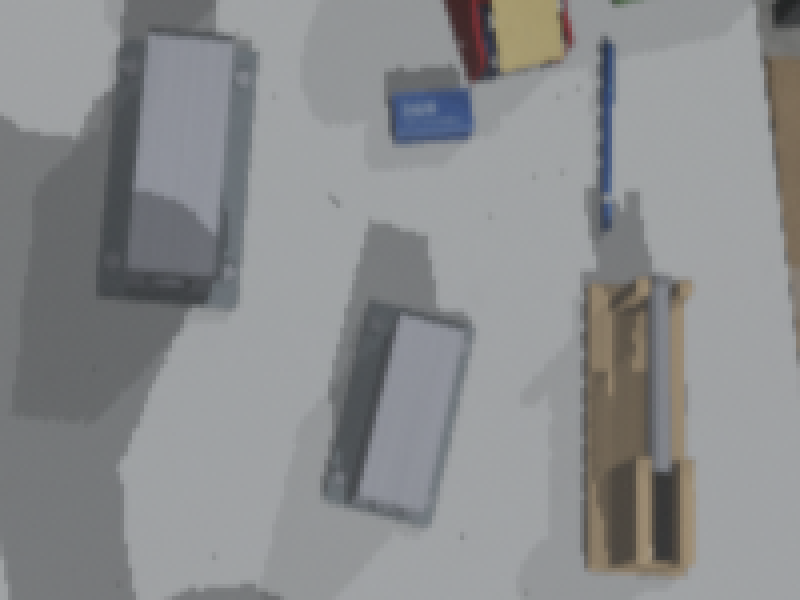

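View pics/c2.png

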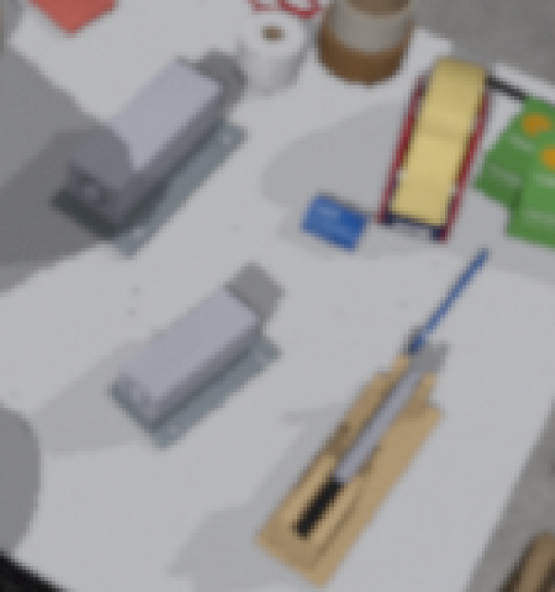

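c1 shows the larger grey block: its top near edge runs (128,272)-(218,276) and its far edge (148,35)-(237,40). c2 shows its bore in the robot-facing end at (92,190). The rod's bright tip points away from the robot, at c1 (660,282), and the rear is dark in the trough.

```bash
python3 - <<'E'
from h import *
c=cam("top")
P=lambda x,y,z:atz(c,(245+x/4-.4,125+y/4-.4),z).round(1)
for n,v in dict(bl=(128,272,95),br=(218,276,95),tl=(148,35,95),tr=(237,40,95),fbl=(98,296,12),fbr=(237,308,12),ftl=(122,40,12),ftr=(258,52,12),tip=(660,282,60),mid=(662,468,60),rl=(585,568,12),rr=(692,574,12),rtl=(585,275,12)).items():print(n,P(*v))
w=cam("wrist");print(np.array(w[0]["T_tool_cam"]).round(3),w[1],w[0]["cx"],w[0]["cy"])
c=cam("scene")
print("bore scene",atz(c,(265+92/3.7-.4,155+190/3.7-.4),70), "tip",atz(c,(265+412/3.7,155+362/3.7),60))
E
```

```text
bl [598.5  79.3  95. ]
br [593.6  18.3  95. ]
tl [769.3  59.3  95. ]
tr [763.5  -2.9  95. ]
fbl [602.5 100.6  12. ]
fbr [ 5.901e+02 -2.000e-01  1.200e+01]
ftl [800.2  76.4  12. ]
ftr [787.1 -25.5  12. ]
tip [ 587.6 -293.1   60. ]
mid [ 456.9 -281.3   60. ]
rl [ 394.1 -235.8   12. ]
rr [ 387.4 -310.6   12. ]
rtl [ 606.2 -255.3   12. ]
[[-0.00000e+00 -9.65000e-01 -2.61000e-01  6.49080e+01]
 [ 1.00000e+00  0.00000e+00 -2.00000e-03  1.00000e+00]
 [ 2.00000e-03 -2.61000e-01  9.65000e-01 -1.42116e+02]
 [ 0.00000e+00  0.00000e+00  0.00000e+00  1.00000e+00]] 336.1122624833162 278.0331576305149 212.3840280570038
bore scene [598.1280891  48.891118   70.       ] tip [ 594.83203289 -288.6661092    60.        ]
```

```bash
python3 -m creep '[[-0.5,-5,0,-0.05],[-0.5,-5.5,0,-0.05],[-1,-6,0,-0.05],[-1,-6,0,-0.05],[-1.5,-6,0,-0.05],[-2,-5.8,0,-0.05],[-2,-5.8,0,-0.05],[-2,-5.8,0,-0.05]]' 0
```

```text
t: 1.85
position: [217.3, 43.2, 234.0]
tcp_rot: [0.02, 1.0, -0.002, -0.004]
force: [1.2, 1.5, -0.3]
gripper_width: 0.997
gripper_force: 0.0
```

```bash
python3 -m creep '[[-4.1,-4.5,0,0],[-4.1,-4.5,0,0],[-4.1,-4.5,0,0],[-4.1,-4.5,0,0],[-4.1,-4.5,0,0],[-4.1,-4.5,0,0],[-4.1,-4.5,0,0],[0,0,0,0.05]]' 0; python3 -m creep '[[0,0,0,0],[0,0,0,0]]'
python3 - <<'E'
from h import *
c=cam("wrist");cv2.imwrite("pics/w1.png",c[0]["color"])
s=sensors.get_state();print(s["position"],s["tcp_rot"],s["force"])
print(px(c,(492,-283,60)),px(c,(591,-292,60)))
for l in("rod_centre","rack"):print(imaging.look_for(c[0],l)[:2])
E
```

```text
t: 2.85
position: [491.7, -284.2, 228.0]
tcp_rot: [0.047, 0.999, -0.0, -0.008]
force: [-0.6, 0.6, -0.1]
gripper_width: 0.998
gripper_force: 0.0
t: 3.1
position: [490.7, -281.5, 233.6]
tcp_rot: [0.045, 0.999, -0.003, -0.004]
force: [0.9, 0.9, 0.0]
gripper_width: 0.999
gripper_force: 0.0
[ 490.66455887 -281.37679305  233.77128154] [ 0.04504415  0.99897448 -0.00260229 -0.00377385] [0.33100515 0.30291103 0.16262557]
[277.5 194.7] [277.5 289. ]
[{'centre': [275.8, 182.3], 'p': 0.71}]
[{'centre': [283.8, 180.2], 'p': 0.8}]
```

View pics/w1.png

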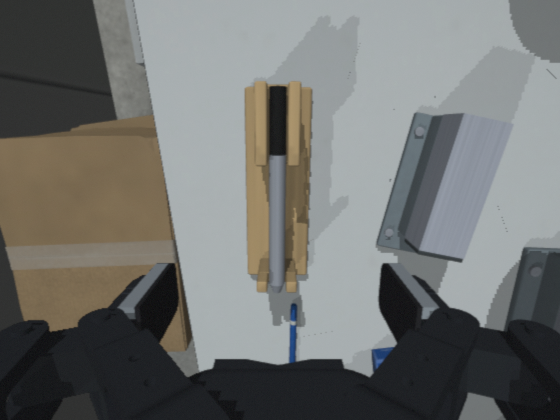

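The wrist view shows the rod from its rear at (278,87) to the tip at (276,291), with the sleeve edge at row 154. The space beside it is free.

```bash
python3 - <<'E'
from h import *
c=cam("wrist")
a=atz(c,(277.7,90),60);b=atz(c,(276,290),60);m=atz(c,(277.7,154),60)
u=b-a;print(a,b,m,np.linalg.norm(u),np.degrees(np.arctan2(u[1],u[0])),(a+b)/2, m+40*u/np.linalg.norm(u))
s=sensors.get_state();x=Ro.from_quat(s["tcp_rot"]).as_matrix();print(x.round(3),np.degrees(np.arctan2(x[1,0],x[0,0])))
E
```

```text
[ 397.65786386 -274.19365017   60.        ] [ 592.10580853 -293.68759754   60.        ] [ 453.63139762 -279.29640833   60.        ] 195.42266288927937 -5.724932709349314 [ 494.88183619 -283.94062385   60.        ] [ 493.43188786 -283.28651819   60.        ]
[[-0.996  0.09  -0.008]
 [ 0.09   0.996 -0.005]
 [ 0.007 -0.006 -1.   ]] 174.81010204111323
```

```bash
python3 -m creep '[[-0.75,-0.2,5,0.01],[0,0,5,0],[0,0,5,0],[0,0,3,0],[0,0,1.4,0],[0,0,0,0],[0,0,0,0]]' 0; python3 -m creep '[[0,0,0,0],[0,0,0,0],[0,0,0,0],[0,0,0,0],[0,0,0,0],[0,0,0,0]]' 1
```

```text
t: 4.18
position: [497.2, -285.8, 40.6]
tcp_rot: [0.051, 0.999, -0.003, -0.003]
force: [0.5, -0.2, 0.9]
gripper_width: 0.998
gripper_force: 0.0
t: 4.92
position: [496.4, -285.1, 39.0]
tcp_rot: [0.051, 0.999, -0.002, -0.004]
force: [-1.1, 2.0, 3.9]
gripper_width: 0.161
gripper_force: 58.5
```

```bash
python3 -m creep '[[0,0,-1,0],[0,0,-3,0],[0,0,-4,0],[0,0,-3,0],[0,0,0,0]]'; python3 -m creep '[[0.7,3,0,0],[1.5,5,0,0],[1.6,5.3,0,0],[1.6,5.3,0,0],[1.6,5.3,0,0],[1.5,5.3,0,0],[0.7,5.25,0,0.015],[0,0,0,0]]'; python3 -m creep '[[0,0,0,0],[0,0,0,0]]'
python3 - <<'E'
from h import *
c=cam("wrist");cv2.imwrite("pics/w2.png",c[0]["color"])
s=sensors.get_state();print(s["position"],s["tcp_rot"],s["force"])
print(px(c,(596,49,95)),px(c,(596,49,70)))
E
```

```text
t: 5.55
position: [498.3, -285.7, 151.3]
tcp_rot: [0.051, 0.999, -0.004, -0.002]
force: [0.8, 0.1, -3.9]
gripper_width: 0.169
gripper_force: 58.7
t: 6.55
position: [439.2, 70.0, 145.7]
tcp_rot: [0.056, 0.998, -0.002, -0.006]
force: [0.1, -0.4, -3.7]
gripper_width: 0.167
gripper_force: 59.2
t: 6.8
position: [440.5, 66.1, 147.0]
tcp_rot: [0.059, 0.998, -0.002, -0.005]
force: [0.6, -0.4, -2.5]
gripper_width: 0.166
gripper_force: 59.2
[440.57225056  66.13541402 147.26890037] [ 0.05910639  0.99823672 -0.00239239 -0.00491589] [-0.84688823  0.06367468 -3.3829426 ]
[279.9 438.6] [279.9 410.3]
```

View pics/w2.png

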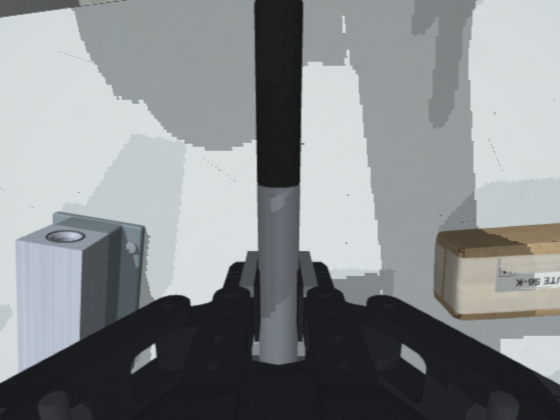

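This view shows only the smaller decoy block at (65,235); the fingers hide the way ahead. I'll take a wrist look at the real mouth from above and beside the block.

```bash
python3 -m creep '[[-2.8,1.8,-1.5,0],[-4.3,3.1,-1.5,0],[-4.3,3.1,-1.5,0],[-4.4,3.3,-0.5,0],[0,0,0,0],[0,0,0,0],[0,0,0,0]]'
python3 - <<'E'
from h import *
c=cam("wrist");cv2.imwrite("pics/w3.png",c[0]["color"])
s=sensors.get_state();print(s["position"],s["tcp_rot"],s["force"])
np.savez("w3.npz",pos=s["position"],q=s["tcp_rot"])
print(px(c,(596,49,95)),px(c,(596,49,70)))
E
```

```text
t: 7.72
position: [610.7, 160.3, 196.7]
tcp_rot: [0.059, 0.998, -0.002, -0.004]
force: [0.1, 0.3, -3.0]
gripper_width: 0.165
gripper_force: 59.3
[610.74506341 160.48239033 196.9673335 ] [ 0.0586493   0.9982692  -0.00210018 -0.00380154] [-1.06694365  0.40137    -3.226173  ]
[129.1 209.9] [142.3 202.5]
```

View pics/w3.png

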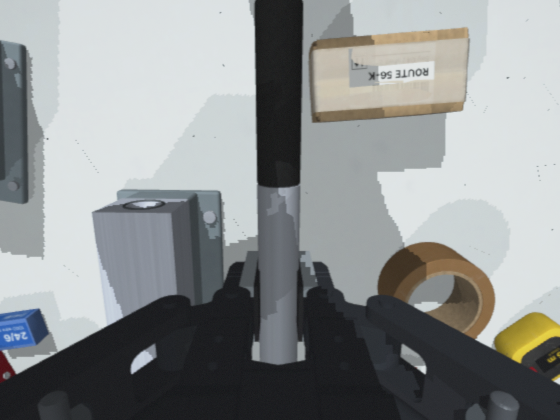

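The target block is at left, with its mouth ellipse at (144,204) and the top front edge on about row 210. I'll measure it.

```bash
python3 - <<'E'
from h import *
c=cam("wrist")
print("mouth",atz(c,(144,204),70))
g=cv2.cvtColor(c[0]["color"],6)
for l in cv2.createLineSegmentDetector().detect(g[180:330,85:230])[0][:,0]:
    l=l+np.array([85,180,85,180]); 
    if np.hypot(l[2]-l[0],l[3]-l[1])<22: continue
    a,b=atz(c,l[:2],95),atz(c,l[2:],95);d=b-a
    print(l.round(),a[:2].round(1),b[:2].round(1),round(np.degrees(np.arctan2(d[1],d[0])),1))
E
python3 - <<'E'
from h import *
c=cam("top");g=cv2.cvtColor(c[0]["color"],6)
for l in cv2.createLineSegmentDetector().detect(g[120:210,265:315])[0][:,0]:
    l=l+np.array([265,120,265,120]); 
    if np.hypot(l[2]-l[0],l[3]-l[1])<14: continue
    a,b=atz(c,l[:2],95),atz(c,l[2:],95);d=b-a
    print(l.round(1),a[:2].round(1),b[:2].round(1),round(np.degrees(np.arctan2(d[1],d[0])),1))
E
```

```text
mouth [597.57851306  50.14294782  70.        ]
[ 99. 329. 169. 293.] [6.935e+02 5.000e-01] [667.3  65.4] 112.0
[222. 193. 223. 279.] [591.5 120.5] [660.6 110.6] -8.1
[171. 189. 198. 189.] [584.3  83.3] [586.8 103.5] 83.0
[156. 201. 133. 202.] [591.4  70.4] [590.3  53.5] -93.8
[121. 188. 169. 189.] [579.2  46.6] [584.1  82.4] 82.3
[ 95. 242.  91. 213.] [618.1  17.1] [595.3  20. ] 172.8
[102. 275.  96. 242.] [646.2  15. ] [618.3  17.4] 175.2
[176. 292. 170. 212.] [667.2  71.2] [601.3  79.6] 172.7
[198. 194. 199. 239.] [590.4 102.4] [625.3  97. ] -8.7
[168. 212.  96. 212.] [600.8  78. ] [594.5  23.6] -96.6
[184. 198. 122. 197.] [591.7  92.2] [585.9  45.9] -97.2
[219. 234. 217. 193.] [623.1 113.1] [591.1 116.9] 173.1
[106. 323. 100. 277.] [688.4   7.8] [647.2  13.2] 172.6
[199. 241. 202. 301.] [626.3  96.8] [677.2  90.4] -7.2
[194. 302. 188. 202.] [677.5  83.9] [595.2  94.5] 172.7
[267.9 141.9 265.7 123.1] [745.3  98.6] [801.6 102.9] 4.4
[265.1 165.7 274.  205.7] [675.9 108.3] [562.2  87.5] -169.6
[281.9 199.1 272.3 156.5] [579.8  65.6] [702.   87.6] 10.2
[268.4 120.3 271.7 138.2] [809.7  95. ] [756.   87.6] -172.2
[271.3 155.7 273.1 138. ] [704.4  90.2] [756.3  83.7] -7.1
[281.3 134.3 278.  171.9] [766.5  60.3] [657.1  73.4] 173.2
[301.9 135.3 283.  133.2] [761.4   2.7] [769.8  55.4] 81.0
[309.1 138.  304.1 199.5] [752.9 -17. ] [576.8   5.5] 172.7
[300.7 202.4 282.  199.7] [569.  15.] [578.3  65.3] 79.5
[291.7 151.9 296.4 167. ] [713.5  33.4] [669.3  22.2] -165.8
[299.6 178.  302.5 136.8] [637.4  15. ] [757.    1.2] -6.6
```

```bash
python3 -m creep '[[3,-2.7,0,0],[3,-2.8,0,0.007],[3,-2.8,0,0],[3.1,-2.8,0,0],[0,0,3,0],[0,0,4.5,0],[0,0,4.5,0],[0,0,2.5,0]]'; python3 -m creep '[[0,0,0,0],[0,0,0,0],[0,0,0.3,0]]'
cat >> h.py <<'E'
M=np.array([597.5,49.8,70]);A=np.radians(-7.1);U=np.array([np.cos(A),np.sin(A),0]);V=np.array([-U[1],U[0],0])
def where():
    s=sensors.get_state();p=np.array(s["position"]);R=Ro.from_quat(s["tcp_rot"]).as_matrix()
    d=p-M;print("along %.1f lat %.1f z %.1f"%(d@U,d@V,p[2]),"yawerr deg %.2f pitch %.2f"%((np.degrees(np.arctan2(R[1,0],R[0,0]))-172.9+180)%360-180,np.degrees(R[2,0])),"F",np.array(s["force"]).round(1),"Falong %.1f"%(np.array(s["force"])@U))
E
python3 - <<'E'
from h import *
where()
c=cam("wrist")
print(imaging.look_for(c[0],"rod_centre")[:1])
s=sensors.get_state();z=s["position"][2]+21
for r in(183,186,189):
    q=atz(c,(279.5,r),z);print(r,(q-s["position"])@U,(q-s["position"])@V)
for r in(20,180):
    for col in (256,258,300,302): print((atz(c,(col,r),z)-s["position"])@V)
t=cam("top");s2=cam("scene")
cv2.imwrite("pics/t2.png",np.hstack([cv2.resize(t[0]["color"][150:250,240:340],(500,500),interpolation=3)]))
b=cv2.resize(s2[0]["color"][170:250,240:350],(800,582),interpolation=3);cv2.imwrite("pics/s2.png",b)
tip=np.array(s["position"])+96*U;tip[2]=z;print("tip pred scene crop px",(px(s2,tip)-[240,170])*7.27,"mouth",(px(s2,M)-[240,170])*7.27)
E
```

```text
t: 8.88
position: [475.0, 64.7, 50.7]
tcp_rot: [0.062, 0.998, -0.002, -0.005]
force: [-0.4, -0.5, -2.5]
gripper_width: 0.165
gripper_force: 59.4
t: 9.25
position: [477.7, 65.1, 51.4]
tcp_rot: [0.062, 0.998, -0.002, -0.002]
force: [0.2, 0.1, -3.4]
gripper_width: 0.166
gripper_force: 59.4
along -120.8 lat 0.3 z 51.4 yawerr deg 0.03 pitch 0.27 F [ 0.2  0.1 -3.4] Falong 0.2
[{'centre': [278.0, 169.0], 'p': 0.84}]
183 -41.941603806879634 1.1940194716792787
186 -40.82035489191299 1.195589516684802
189 -39.69391497850186 1.197166830460943
-6.588147702332327
-5.93203901752978
7.836190032658243
8.491341622568433
-7.459319354522891
-6.722703064126138
8.733568795547459
9.46897891317705
tip pred scene crop px [324.242 292.254] mouth [357.684 261.72 ]
```

View pics/s2.png

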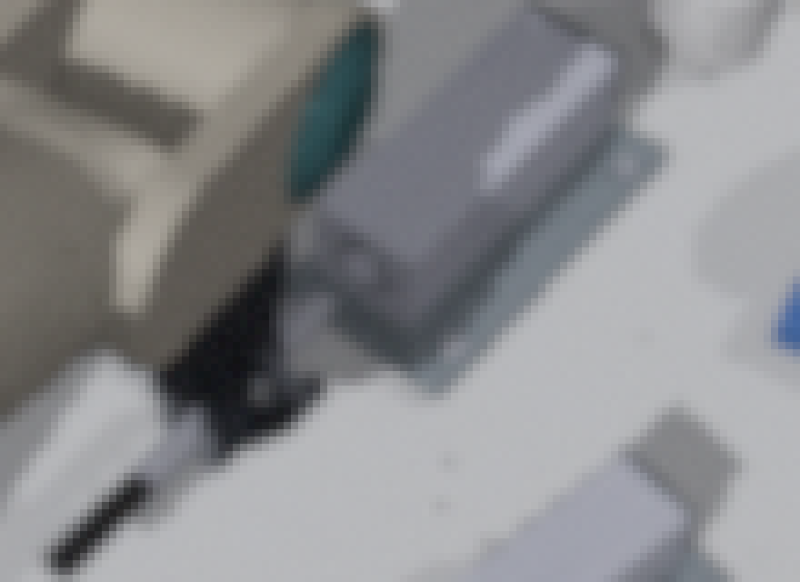

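The rod is lined up with the mouth at (360,265), with its tip near (320,305). Next I'll check the rod's pitch in the grip from its apparent width.

```bash
python3 - <<'E'
from h import *
s=sensors.get_state();c=cam("wrist");g=cv2.cvtColor(c[0]["color"],6).astype(float)
T=np.array(c[0]["T_tool_cam"])
for r in (5,40,80,120,160,175,200,220,240):
    row=cv2.GaussianBlur(g[r-2:r+3].mean(0)[None],(3,1),0)[0];d=np.gradient(row)
    l=235+np.argmax(abs(d[235:270]));q=290+np.argmax(abs(d[290:325]))
    sub=lambda i:i+0.5*(abs(d[i-1])-abs(d[i+1]))/(abs(d[i-1])-2*abs(d[i])+abs(d[i+1]))
    l,q=sub(l),sub(q); w=q-l; cc=(l+q)/2
    dirs=np.array([(cc-c[0]["cx"])/c[1],(r-c[0]["cy"])/c[1],1])
    wid=np.hypot(dirs[1],1)  # distance in the y-z plane
    Z=16/w*c[1]/1*np.sqrt(1)  # approx depth
    P=T[:3,:3]@(dirs*Z)+T[:3,3]
    print(r,round(l,1),round(q,1),"tool xyz",P.round(1))
E
```

```text
5 253.8 302.5 tool xyz [101.7   0.5 -18. ]
40 254.3 301.9 tool xyz [ 91.2   0.5 -18. ]
80 255.1 301.3 tool xyz [ 78.7   0.5 -17.7]
120 255.5 300.6 tool xyz [ 65.3   0.5 -18.5]
160 256.4 299.9 tool xyz [ 51.1   0.5 -17.8]
175 256.5 299.6 tool xyz [ 45.6   0.5 -18. ]
200 256.4 320.1 tool xyz [ 45.7   3.1 -59.8]
220 257.1 319.0 tool xyz [ 40.2   3.1 -58.7]
240 257.2 299.0 tool xyz [ 21.1   0.5 -20.8]
```

```bash
python3 -m creep '[[-1,0,0.15,0],[-1,0,0,0],[-0.5,0,0,0],[-0.5,0,0,0],[-0.5,0,0,0],[0,0,0,0]]'; python3 -c "
from h import *
where()"
```

```text
t: 10.25
position: [511.4, 60.6, 47.7]
tcp_rot: [0.062, 0.998, -0.002, -0.004]
force: [-0.4, -0.9, -2.7]
gripper_width: 0.166
gripper_force: 59.4
along -86.8 lat 0.1 z 47.7 yawerr deg 0.02 pitch 0.49 F [-0.4 -0.9 -2.7] Falong -0.3
```

```bash
python3 -m creep '[[-0.4,0,-0.1,0],[-0.8,0,0,0],[-0.8,0,0,0],[-0.8,0,-0.05,0],[-0.8,0,0,0],[-0.8,0,-0.05,0],[-0.5,0,0,0],[0,0,0,0]]'; python3 -c "
from h import *
where()"
```

```text
t: 11.25
position: [559.9, 54.6, 49.1]
tcp_rot: [0.062, 0.998, -0.002, -0.005]
force: [0.5, -0.2, -3.1]
gripper_width: 0.166
gripper_force: 59.4
along -37.9 lat 0.1 z 49.1 yawerr deg 0.02 pitch 0.50 F [ 0.5 -0.2 -3.1] Falong 0.5
```

```bash
python3 -m creep '[[0,0,0,0],[0,0,0,0],[0,0,0,0],[0,0,0,0],[0,0,0,0],[0,0,0,0],[0,0,0,0],[0,0,0,0]]' 0; python3 - <<'E'
from h import *
where()
s=sensors.get_state();c=cam("wrist");cv2.imwrite("pics/w4.png",c[0]["color"])
E
```

```text
t: 12.25
position: [559.7, 54.6, 49.2]
tcp_rot: [0.062, 0.998, -0.002, -0.004]
force: [0.2, -0.5, -0.1]
gripper_width: 0.999
gripper_force: 0.0
along -38.1 lat 0.1 z 49.2 yawerr deg 0.03 pitch 0.50 F [ 0.2 -0.5 -0.1] Falong 0.3
```

View pics/w4.png

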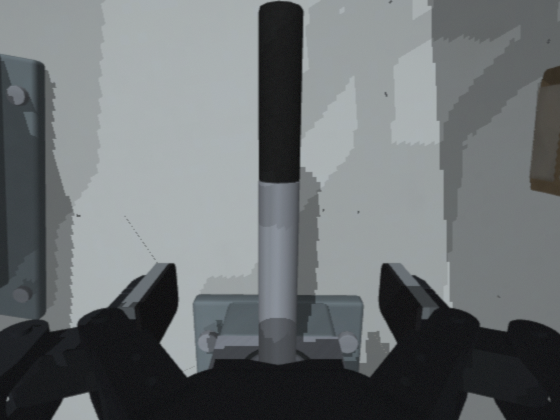

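The rod sits in the bore, released and straight in view. Its sleeve shows from (281,5) to row 182, slightly sagged. Next I'll back off to the sleeve and regrasp.

```bash
python3 -m creep '[[1.5,0,0.2,0],[2,0,0.2,0],[2,0,0.2,0],[1.7,0,0.2,0],[0,0,0,0],[0,0,0,0]]'; python3 -c "
from h import *
where()"; python3 -m creep '[[0,0,0,0],[0,0,0,0],[0,0,0,0],[0,0,0,0],[0,0,0,0],[0,0,0,0],[0,0,0,0]]' 1;  python3 -c "
from h import *
where()"
```

```text
t: 13.05
position: [488.9, 63.4, 42.2]
tcp_rot: [0.062, 0.998, -0.002, -0.004]
force: [0.1, -0.3, -1.1]
gripper_width: 0.999
gripper_force: 0.0
along -109.4 lat 0.1 z 42.2 yawerr deg 0.03 pitch 0.44 F [ 0.1 -0.3 -1.1] Falong 0.2
t: 13.92
position: [488.2, 63.4, 41.9]
tcp_rot: [0.062, 0.998, -0.002, -0.004]
force: [0.4, 0.2, -0.4]
gripper_width: 0.168
gripper_force: 58.4
along -110.1 lat 0.0 z 41.9 yawerr deg 0.03 pitch 0.49 F [ 0.4  0.2 -0.4] Falong 0.3
```

```bash
python3 -m creep '[[0,0,-0.2,0],[0,0,-0.2,0],[0,0,-0.1,0],[0,0,0,0]]'; python3 -c "
from h import *
where()"; python3 -m creep '[[-0.2,0,0,0],[-0.4,0,0,0],[-0.4,0,-0.02,0],[-0.4,0,0,0],[-0.4,0,0,0],[-0.2,0,0,0],[0,0,0,0]]';  python3 -c "
from h import *
where()"
```

```text
t: 14.42
position: [487.9, 63.5, 46.6]
tcp_rot: [0.062, 0.998, -0.002, -0.005]
force: [-0.5, -1.0, -3.8]
gripper_width: 0.168
gripper_force: 58.4
along -110.5 lat 0.1 z 46.6 yawerr deg 0.03 pitch 0.55 F [-0.5 -1.  -3.8] Falong -0.4
t: 15.3
position: [508.3, 61.0, 46.9]
tcp_rot: [0.062, 0.998, -0.002, -0.004]
force: [0.0, -0.1, -4.0]
gripper_width: 0.169
gripper_force: 58.4
along -89.9 lat 0.1 z 46.9 yawerr deg 0.03 pitch 0.48 F [ 0.  -0.1 -4. ] Falong 0.0
```

```bash
python3 -m creep '[[-0.2,0,0,0],[-0.2,0,-0.01,0],[-0.2,0,0,0],[-0.2,0,0,0],[-0.2,0,0,0],[0,0,0,0],[0,0,0,0]]';  python3 -c "
from h import *
where()"; python3 -m creep '[[-0.1,0,0,0],[-0.1,0,0,0],[-0.1,0,0,0],[0,0,0,0]]';  python3 -c "
from h import *
where()"
```

```text
t: 16.18
position: [518.1, 59.8, 47.0]
tcp_rot: [0.062, 0.998, -0.002, -0.004]
force: [0.6, 0.1, -3.5]
gripper_width: 0.167
gripper_force: 58.4
along -80.0 lat 0.1 z 47.0 yawerr deg 0.03 pitch 0.48 F [ 0.6  0.1 -3.5] Falong 0.6
t: 16.68
position: [521.1, 59.4, 46.9]
tcp_rot: [0.062, 0.998, -0.002, -0.004]
force: [0.1, -0.1, -3.5]
gripper_width: 0.168
gripper_force: 58.4
along -77.0 lat 0.1 z 46.9 yawerr deg 0.03 pitch 0.49 F [ 0.1 -0.1 -3.5] Falong 0.1
```

```bash
python3 -m creep '[[-0.1,0,0,0],[-0.1,0,0,0],[-0.1,0,0,0],[0,0,0,0]]';  python3 -c "
from h import *
where()"
```

```text
t: 17.18
position: [524.1, 59.0, 46.9]
tcp_rot: [0.062, 0.998, -0.002, -0.004]
force: [0.9, 0.0, -4.2]
gripper_width: 0.168
gripper_force: 58.4
along -74.0 lat 0.1 z 46.9 yawerr deg 0.03 pitch 0.48 F [ 0.9  0.  -4.2] Falong 0.9
```

```bash
cat > chk.py <<'E'
from h import *
import sys
where();F=np.array(sensors.get_state()["force"])@U
sys.exit(abs(F)>3.5)
E
python3 -m creep '[[-0.1,0,0,0],[-0.1,0,0,0],[-0.1,0,0,0],[0,0,0,0]]' >/dev/null; python3 chk.py && python3 -m creep '[[-0.1,0,0,0],[-0.1,0,0,0],[-0.1,0,0,0],[0,0,0,0]]' >/dev/null && python3 chk.py && python3 -m creep '[[-0.1,0,0,0],[-0.1,0,0,0],[-0.1,0,0,0],[0,0,0,0]]' >/dev/null && python3 chk.py && python3 -m creep '[[-0.1,0,0,0],[-0.1,0,0,0],[-0.1,0,0,0],[0,0,0,0]]' >/dev/null && python3 chk.py
```

```text
along -71.0 lat 0.1 z 46.8 yawerr deg 0.03 pitch 0.49 F [ 0.1  0.1 -4.1] Falong 0.0False
```

```bash
sed -i 's/abs(F)>3.5/int(abs(F)>3.5)/' chk.py
python3 -m creep '[[-0.1,0,0,0],[-0.1,0,0,0],[-0.1,0,0,0],[0,0,0,0]]' >/dev/null; python3 chk.py && python3 -m creep '[[-0.1,0,0,0],[-0.1,0,0,0],[-0.1,0,0,0],[0,0,0,0]]' >/dev/null && python3 chk.py && python3 -m creep '[[-0.1,0,0,0],[-0.1,0,0,0],[-0.1,0,0,0],[0,0,0,0]]' >/dev/null && python3 chk.py && python3 -m creep '[[-0.1,0,0,0],[-0.1,0,0,0],[-0.1,0,0,0],[0,0,0,0]]' >/dev/null && python3 chk.py
```

```text
along -68.0 lat 0.1 z 46.8 yawerr deg 0.03 pitch 0.48 F [ 0.3 -0.4 -3.8] Falong 0.3
along -65.0 lat 0.1 z 46.8 yawerr deg 0.03 pitch 0.49 F [ 0.8  0.1 -2.8] Falong 0.8
along -62.0 lat 0.1 z 46.8 yawerr deg 0.03 pitch 0.49 F [-0.3  0.2 -3. ] Falong -0.3
along -59.1 lat 0.1 z 46.7 yawerr deg 0.03 pitch 0.50 F [-1.2 -0.3 -2.3] Falong -1.1
```

```bash

python3 -m creep '[[-0.1,0,0,0],[-0.1,0,0,0],[-0.1,0,0,0],[0,0,0,0]]' >/dev/null; python3 chk.py && python3 -m creep '[[-0.1,0,0,0],[-0.1,0,0,0],[-0.1,0,0,0],[0,0,0,0]]' >/dev/null && python3 chk.py && python3 -m creep '[[-0.1,0,0,0],[-0.1,0,0,0],[-0.1,0,0,0],[0,0,0,0]]' >/dev/null && python3 chk.py && python3 -m creep '[[-0.1,0,0,0],[-0.1,0,0,0],[-0.1,0,0,0],[0,0,0,0]]' >/dev/null && python3 chk.py
```

```text
along -56.1 lat 0.1 z 46.7 yawerr deg 0.03 pitch 0.51 F [-4.2 -0.3 -1.6] Falong -4.2
```

```bash
python3 -m creep '[[-0.05,0,0,0],[-0.05,0,0,0],[0,0,0,0]]' >/dev/null; python3 chk.py
```

```text
along -55.3 lat 0.1 z 46.8 yawerr deg 0.03 pitch 0.52 F [-4.5 -0.7 -1. ] Falong -4.4
```

```bash
python3 -m creep '[[-0.05,0,0,0],[-0.05,0,0,0],[0,0,0,0]]' >/dev/null; python3 chk.py
```

```text
along -54.4 lat 0.1 z 46.7 yawerr deg 0.03 pitch 0.54 F [-5.2  0.4  0.2] Falong -5.2
```

```bash
python3 -m creep '[[0,0,-0.06,0],[0,0,-0.06,0],[0,0,0,0]]' >/dev/null; python3 chk.py; python3 -m creep '[[-0.05,0,0,0],[-0.05,0,0,0],[0,0,0,0]]' >/dev/null; python3 chk.py
```

```text
along -53.8 lat 0.2 z 47.9 yawerr deg 0.03 pitch 0.46 F [ 0.1  0.1 -4.3] Falong 0.1
along -53.1 lat 0.1 z 47.8 yawerr deg 0.03 pitch 0.49 F [ 0.3  0.5 -3.4] Falong 0.2
```

```bash
python3 -m creep '[[-0.05,0,0,0],[-0.05,0,0,0],[0,0,0,0]]' >/dev/null; python3 chk.py && python3 -m creep '[[-0.05,0,0,0],[-0.05,0,0,0],[0,0,0,0]]' >/dev/null && python3 chk.py && python3 -m creep '[[-0.05,0,0,0],[-0.05,0,0,0],[0,0,0,0]]' >/dev/null && python3 chk.py
```

```text
along -52.0 lat 0.1 z 47.9 yawerr deg 0.03 pitch 0.49 F [-0.1  0.1 -3.7] Falong -0.1
along -51.0 lat 0.1 z 47.9 yawerr deg 0.03 pitch 0.49 F [-0.3 -0.  -3.9] Falong -0.3
along -50.0 lat 0.1 z 47.9 yawerr deg 0.03 pitch 0.49 F [-0.  -0.8 -4.5] Falong 0.1
```

```bash
python3 -m creep '[[-0.1,0,0,0],[-0.1,0,-0.01,0],[0,0,0,0]]' >/dev/null; python3 chk.py && python3 -m creep '[[-0.1,0,0,0],[-0.1,0,-0.01,0],[0,0,0,0]]' >/dev/null && python3 chk.py && python3 -m creep '[[-0.1,0,0,0],[-0.1,0,-0.01,0],[0,0,0,0]]' >/dev/null && python3 chk.py
```

```text
along -48.0 lat 0.1 z 47.9 yawerr deg 0.03 pitch 0.49 F [-0.5  0.3 -3.7] Falong -0.5
along -46.7 lat 0.1 z 47.6 yawerr deg 0.03 pitch 0.60 F [-4.3  0.7 -3.4] Falong -4.4
```

```bash
python3 -m creep '[[-0.05,0,0,0],[-0.05,0,0,0],[0,0,0,0]]' >/dev/null; python3 chk.py
```

```text
along -46.3 lat 0.1 z 47.3 yawerr deg 0.04 pitch 0.69 F [-7.1  1.  -3.3] Falong -7.1
```

```bash
python3 -m creep '[[-0.05,0,0,0],[-0.05,0,0,0],[0,0,0,0]]' >/dev/null; python3 chk.py
```

```text
along -45.4 lat 0.1 z 47.3 yawerr deg 0.04 pitch 0.70 F [-6.8  0.8 -3.1] Falong -6.8
```

```bash
sed -i 's/>3.5/>9.5/' chk.py; python3 -m creep '[[-0.05,0,0,0],[-0.05,0,0,0],[0,0,0,0]]' >/dev/null; python3 chk.py && python3 -m creep '[[-0.05,0,0,0],[-0.05,0,0,0],[0,0,0,0]]' >/dev/null && python3 chk.py && python3 -m creep '[[-0.05,0,0,0],[-0.05,0,0,0],[0,0,0,0]]' >/dev/null && python3 chk.py && python3 -m creep '[[-0.05,0,0,0],[-0.05,0,0,0],[0,0,0,0]]' >/dev/null && python3 chk.py
```

```text
along -44.4 lat 0.1 z 47.3 yawerr deg 0.04 pitch 0.70 F [-7.2  1.  -3.4] Falong -7.3
along -43.4 lat 0.1 z 47.4 yawerr deg 0.04 pitch 0.70 F [-7.3  0.7 -2.3] Falong -7.3
along -42.4 lat 0.1 z 47.3 yawerr deg 0.04 pitch 0.70 F [-8.1  0.3 -2.4] Falong -8.0
along -41.4 lat 0.1 z 47.3 yawerr deg 0.04 pitch 0.71 F [-8.5  0.2 -2.7] Falong -8.5
```

```bash
python3 -m creep '[[-0.05,0,0,0],[-0.05,0,0,0],[0,0,0,0]]' >/dev/null; python3 chk.py
```

```text
along -40.6 lat 0.1 z 47.3 yawerr deg 0.04 pitch 0.74 F [-9.3  1.1 -2. ] Falong -9.4
```

```bash
python3 -m creep '[[-0.05,0,0,0],[0,0,0,0]]' >/dev/null; python3 chk.py
```

```text
along -40.6 lat 0.1 z 47.3 yawerr deg 0.04 pitch 0.82 F [-11.5   0.6  -1.4] Falong -11.5
```

```bash
python3 -m creep '[[-0.05,0,0,0],[0,0,0,0]]' >/dev/null; python3 chk.py
```

```text
along -40.6 lat 0.1 z 47.2 yawerr deg 0.05 pitch 0.89 F [-15.7   1.4   1.4] Falong -15.8
```

The travel stopped dead at −40.6 with the force rising to 15.8 N, so the seat is home, 6 mm past first contact. I'll relax the push and release.

```bash
python3 -m creep '[[0.1,0,0,0],[0.08,0,0,0],[0,0,0,0]]' >/dev/null; python3 chk.py; python3 -m creep '[[0,0,0,0],[0,0,0,0],[0,0,0,0],[0,0,0,0],[0,0,0,0],[0,0,0,0],[0,0,0,0]]' 0; python3 - <<'E'
from h import *
where();c=cam("wrist");cv2.imwrite("pics/w5.png",c[0]["color"])
E
```

```text
along -40.6 lat 0.2 z 47.6 yawerr deg 0.04 pitch 0.61 F [-5.2  0.3 -3.4] Falong -5.2
t: 27.92
position: [557.9, 54.9, 47.9]
tcp_rot: [0.062, 0.998, -0.002, -0.005]
force: [-0.9, 1.1, 0.2]
gripper_width: 0.998
gripper_force: 0.0
along -39.9 lat 0.1 z 47.9 yawerr deg 0.03 pitch 0.50 F [-0.9  1.1  0.2] Falong -1.0
```

View pics/w5.png

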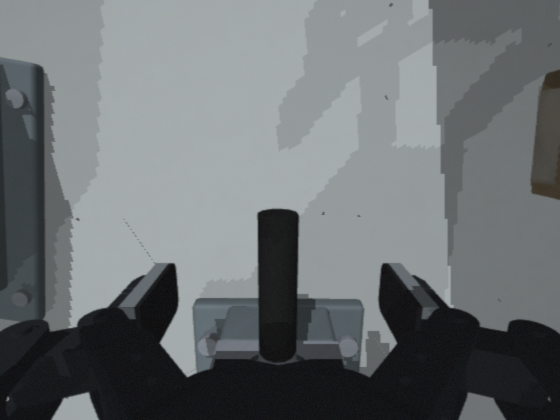

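The rod is released and straight. Only the sleeve is visible, from (278,210) to the block face at row 355, and the open fingers are clear of it. I'll go straight up and hand in.

```bash
python3 -m creep '[[0,0,-1,0],[0,0,-3,0],[0,0,-5,0],[0,0,-5,0],[0,0,-2,0],[0,0,0,0],[0,0,0,0]]'; python3 - <<'E'
from h import *
c=cam("top")
for l,z in(("rod_centre",70),("parcel",48),("tape_roll",48),("staples",22)):
    for d in imaging.look_for(c[0],l)[:1]:print(l,round(d["p"],2),atz(c,d["centre"],z).round())
print(bot.sign_off())
E
```

```text
t: 28.85
position: [558.9, 55.5, 206.6]
tcp_rot: [0.062, 0.998, -0.002, -0.005]
force: [-0.3, 0.9, -0.5]
gripper_width: 1.0
gripper_force: 0.0
tape_roll 0.72 [742. 325.  48.]
staples 0.62 [ 723. -152.   22.]
the job is handed in; nothing more can be done
None
```

The rod is seated against its solid stop in the bearing block and released, with wrist force peaking near 16 N; the job was handed in at about 29 s, sign-off returned no verdict, and the final picture missed the parcel and put the tape roll 9 mm and the staple box 16 mm off their first fixes, though the arm never worked near them.

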